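Thread the spindle through the label-roll stand

ROBOT

A 6-joint arm with a two-finger parallel gripper is mounted at the origin on a cart in front of the work surface, level with it; the furniture and walls round the work are solid. World frame = base frame: x ahead of the robot, y to its left, z up, the work surface at z = 0. Lengths are in m, angles in rad, forces in N, time in s.
With the tool pointing down it reaches from about 0.225 to 0.875 m from the base axis. Payload 3.4 kg.
Tool frame: the origin (TCP) lies midway between the tips of the shut fingers; the grasp point (between the pads) lies 19 mm behind it; z points along the fingers, y is the line along which they close (so a half turn about z gives the same grasp; the last joint's range is limited). The gripper opens to 85 mm and grips with 20 to 120 N. Pads are 22 mm wide; open, the fingers measure 114 mm over their backs; the gripper's body (76 mm by 85 mm) begins 54 mm behind the grasp point. The pads swing forward as they close: fully open they stand 13 mm farther back than shut.
Start: joints at [-1.374, 0.276, 1.505, -0, 1.361, -0.121], TCP at [0.18, -0.546, 0.231] pointing down, gripper open.
Joint ranges: [-2.89, 2.89], [-0.75, 2.08], [0.22, 2.7], [-1.18, 4.32], [0.11, 2.71], [-2.7, 2.7]. Speed limits (rad/s): [2.57, 2.57, 3.14, 3.14, 3.14, 3.14].

INTERFACE

Orientations are given as a unit quaternion [w, x, y, z].
In Python, from rig import * gives the robot as it stands.
- The arm moves only by the tool apply_moves, never from a script. Its argument "steps" is one flat list of numbers, 4 for each row, row after row: the shift along the world's x, y, z in cm, then the turn about the world's z in degrees. A call has 1 to 8 rows; each row is the pose to reach, as a shift and turn from the pose commanded when the call began; what a row does not reach only later rows make up. A row lasts 1/12 s, in which the tool goes at most 41.7 mm and 7.16 degrees, less where a joint would pass 70% of its speed; a pose out of reach is approached as far as the arm can. A call with a gripper value outside its range is refused whole. "jaw" is the closure in counts, from 0 (fully open) to 255 (shut), set as the call begins (left out, the last holds). The fingers move at their own pace and stop on an object; "newtons" is the grip in N (left out, the last holds). Time passes only in rows, so rows that repeat a pose let the fingers close. It gives the time, the measured TCP pose, the force, the opening and the grip force at its end, in the units of the state.
- get_state(): the state, without advancing time (a new reading comes with each control period).
- get_image(name): name is "scene" or "top" or "wrist"; returns the picture (384x512x3 uint8, red, green, blue); there is no depth.
- calibration(name): a dict with "fx", "fy", "cx", "cy" (pixels), "xyz" and "rotation" of the camera in the world. Camera axes: x right, y up, looking along -z (the intrinsics and any distortion apply to the point x, -y, -z); pixel columns grow to the right and rows downward; lengths in m; the calibration is good to about 2 mm. A picture is of the moment at which its call begins: read the wrist's pose just before it. calibration takes no time and is no camera call; for the wrist camera it gives the pose at the moment of the call.
- sign_off(): hands the job in; it is judged then, once.
The state is a dict: "clock": time; "qpos": joint angles; "qd": joint speeds; "effort": joint torques, N m; "position": TCP position; "ee_rot": TCP orientation; "contact_force": force on the tool from outside, world axes, zero at the start; "moment": the same for the moment, N m; "width": finger opening in m; "gripper_force": force on a finger pad.
Only numpy, scipy, OpenCV 4.12 (cv2) and the standard library are available. Lean on these libraries where they do the work, as an engineer would, in place of code of your own. Each camera call takes 0.05 s, during which the arm holds its last target. There are 200 camera calls.

TASK

Mount the label roll: lift the long spindle with the blue handle out of the wooden rack and thread it upright from above through the hole in the stand's upper arm, the roll's core and the hole in the base plate. Lower it by hand until its flange rests on the arm, do not drop it in, then let go. Leave the yellow and red spindles in the rack.

Things in the scene. Friction and masses are not known exactly. Their poses are not given: they have to be found in the camera images.
- long_spindle_handle (a point): blue handle (26 mm across, 56 mm tall) of the long spindle; below it a flange (56 mm across, 6 mm thick) and a 14 mm shaft, 106 mm long, tip tapered; 0.15 kg. Stands loose and upright in a fixed wooden rack (250x60x45 mm, three holes in a row 85 mm apart, 37 mm deep, spindles in any order). Point: on the axis, 36 mm above the flange's underside, 142 mm above the tip, at first 150 mm above the table; z up the shaft.
- medium_spindle_handle (a point): yellow handle of the medium spindle, a bystander built like the long one but with only 66 mm of shaft below its flange; it stands upright in the rack too and stays there. Point: on its axis, 36 mm above the flange's underside, 110 mm above the table; its top is 136 mm above the table; z up.
- short_spindle_handle (a point): red handle of the short spindle, a bystander built like the long one but with only 48 mm of shaft below its flange; it stands upright in the rack too and stays there. Point: on its axis, 36 mm above the flange's underside, 92 mm above the table; its top is 118 mm above the table; z up.
- stand_hole (a point): fixed aluminium stand: upper arm 90x80x8 mm (top face 112 mm above the table) over a base plate (12 to 20 mm), joined by a dark column that ends level with the arm. Arm and base have 32 mm holes on one vertical axis; a white label roll (84 mm across, 70 tall, 40 mm core) sits between. Point: centre of the arm's hole at its top face; z up, x to the column. Fully in, the tip stays 6 mm off the table.
Things that resemble listed ones, but are neither listed nor needed, are in the scene too. What is shaped like the part that bears long_spindle_handle but turquoise is not meant.

How it is judged:
By the outcome, as a careful person would: the job done as asked, in the order asked, and still so for the second after the job is handed in, with the robot touching nothing.
It also fails if it takes over 45 s, if anything falls off the work surface, if the arm or the gripper's body presses on something with over 40 N, if the wrist force passes 120 N, or if a joint passes its speed limit or range.

## Working session

There is one attempt and no reset: what is moved stays moved. The work goes in short steps, Python scripts to look and compute and a tool call to move; the robot and the scene stay as the last step left them, time stands still between calls to the robot, and variables do not carry over. Pictures are saved under pics/ and viewed, at most 10 in all, crops included, and the job is handed in when it is done.

Besides the shell and the picture viewer there is one more tool, called by a JSON object that holds its "fn" and its "kwargs". apply_moves: Moves the arm, as the interface text tells. Its arguments: {"type":"object","properties":{"steps":{"type":"array","items":{"type":"number"}},"jaw":{"type":"number"},"newtons":{"type":"number"}},"required":["steps"]}

```bash
mkdir -p pics; python3 - <<'E'
from rig import *
import cv2,numpy as np
s=get_state();print(s['clock'],s['position'],s['ee_rot'],s['width'])
ims=[]
for n in("scene","top"):
    c=calibration(n);print(n,c)
    im=get_image(n);cv2.imwrite(f'pics/{n}0.png',im[:,:,::-1])
E
```

```text
0.0 [ 0.17954937 -0.54572186  0.23043309] [-8.90782304e-04  9.87405995e-01  1.58204317e-01 -2.92673154e-05] 0.08541999966461701
scene {'fx': 428.9421836706634, 'fy': 428.9421836706634, 'cx': 259.4500340144898, 'cy': 192.20724816600185, 'xyz': array([0.07986723, 0.81931542, 0.86158794]), 'rotation': array([-0.25124948, -0.12292528,  0.42899289,  0.85891104])}
top {'fx': 489.28829521933585, 'fy': 489.28829521933585, 'cx': 262.5777455732017, 'cy': 201.96774206091908, 'xyz': array([0.53448129, 0.01199981, 1.51816536]), 'rotation': array([-0.70435822, -0.01854873,  0.01185594,  0.70950326])}
```

View pics/scene0.png

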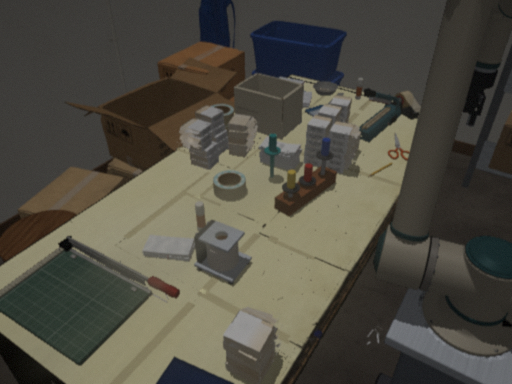

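View pics/top0.png

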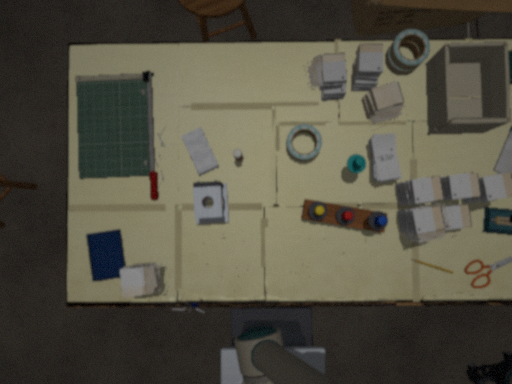

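Top view candidates:
- Blue handle at (381,221), the right end of the rack. This is the target.
- Turquoise lookalike at (356,163), free-standing.
- Yellow at (319,210) and red at (347,216), which are bystanders.

The stand hole is at (208,201).

```bash
cat > h.py <<'E'
from rig import *
import cv2,numpy as np
from scipy.spatial.transform import Rotation as R
def ray(c,u,v):
    q=c['rotation'];d=R.from_quat([q[1],q[2],q[3],q[0]]).apply([(u-c['cx'])/c['fx'],-(v-c['cy'])/c['fy'],-1]);return c['xyz'],d
def onz(c,u,v,z):
    o,d=ray(c,u,v);return o+d*(z-o[2])/d[2]
def proj(c,p):
    q=c['rotation'];x=R.from_quat([q[1],q[2],q[3],q[0]]).inv().apply(np.array(p)-c['xyz'])
    return c['cx']+c['fx']*x[0]/-x[2], c['cy']-c['fy']*x[1]/-x[2]
def tri(a,b):
    (o,d),(p,e)=a,b
    t=np.linalg.lstsq(np.c_[d,-e],p-o,rcond=None)[0];A=o+d*t[0];B=p+e*t[1];return (A+B)/2,np.linalg.norm(A-B)
E
python3 - <<'E'
from h import *
t=cv2.imread('pics/top0.png');s=cv2.imread('pics/scene0.png')
a=cv2.resize(t[175:245,290:430],None,fx=4,fy=4,interpolation=2)
b=cv2.resize(t[170:240,180:250],None,fx=4,fy=4,interpolation=2)
c=cv2.resize(s[125:215,255:365],None,fx=4,fy=4,interpolation=2)
d=cv2.resize(s[215:285,185:260],None,fx=4,fy=4,interpolation=2)
W=np.zeros((640,860,3),np.uint8);W[:280,:560]=a;W[:280,570:850]=b;W[280:640,:440]=c;W[300:580,450:750]=d
cv2.imwrite('pics/crop.png',cv2.resize(W,(800,595)))
for n,im,win in(('top',t,(300,195,400,240)),('scene',s,(270,130,345,215))):
    x0,y0,x1,y1=win;h=cv2.cvtColor(im,cv2.COLOR_BGR2HSV)[y0:y1,x0:x1];c=calibration(n)
    for k,lo,hi in(('blue',(108,120,50),(130,255,255)),('red',(170,150,80),(180,255,255)),('yel',(20,150,120),(32,255,255))):
        m=cv2.inRange(h,lo,hi);N,l,st,ce=cv2.connectedComponentsWithStats(m)
        for i in range(1,N):
            if st[i,4]>15:
                u,v=ce[i]+[x0,y0];print(n,k,st[i]+[x0,y0,0,0,0],u,v,onz(c,u,v,{'blue':.176,'red':.118,'yel':.136}[k]))
    # hole
x0,y0=190,180;g=cv2.cvtColor(t,cv2.COLOR_BGR2GRAY)
print(g[192:212,198:220])
E
```

```text
top blue [377 216  10  10  78] 381.5 220.1153846153846 [ 0.54016762 -0.30040417  0.176     ]
top yel [316 207   7   7  37] 319.1621621621622 209.59459459459458 [ 0.57126106 -0.1346881   0.136     ]
scene blue [323 138   7   4  22] 326.0 139.5 [ 0.53785157 -0.29945591  0.176     ]
[[130 132 132 130 134 134 132 131 132 133 131 136 133 134 134 133 136 131
  132 133 131 129]
 [132 133 132 133 130 133 131 130 132 131 131 136 135 133 132 133 135 136
  129 129 134 130]
 [134 133 133 133 132 131 129 131 127 125 127 133 133 133 133 135 132 133
  131 130 132 128]
 [132 132 132 130 134 132 128 123 119 116 116 124 128 129 135 133 136 134
  134 132 134 130]
 [133 134 135 130 128 125 118 104  94  90  95 101 110 121 126 134 134 135
  133 132 134 131]
 [131 134 131 130 122 111  94  75  64  66  73  78  90 103 119 130 134 135
  132 131 131 131]
 [131 135 128 127 112  92  72  56  56  54  60  70  71  86 105 124 134 136
  132 129 134 133]
 [131 134 129 119  96  71  53  48  54  60  64  66  68  77  93 117 128 132
  133 131 134 132]
 [132 131 129 111  82  55  44  50  58  63  69  72  75  77  85 108 130 133
 
[... 341 characters left out ...]
0  74  74  74  89 114 128 134
  135 132 132 129]
 [133 135 130 122 107  79  61  66  75  81  83  87  89  91 104 119 130 134
  136 133 132 132]
 [130 134 133 128 115 101  84  87  95 100 100 102 104 107 119 129 133 136
  134 136 132 133]
 [134 133 132 132 127 119 106 102 110 110 108 113 116 122 129 130 134 137
  135 132 131 130]
 [134 135 132 132 131 126 122 120 119 121 119 122 127 126 132 132 134 137
  134 133 131 133]
 [134 132 134 132 130 132 132 131 129 127 129 132 131 130 133 132 136 136
  133 132 134 130]
 [133 132 134 132 129 132 132 131 128 130 129 133 138 134 133 134 135 134
  132 135 132 133]
 [135 133 135 132 130 130 133 133 129 130 131 135 134 135 133 133 134 133
  135 134 130 134]]
```

View pics/crop.png

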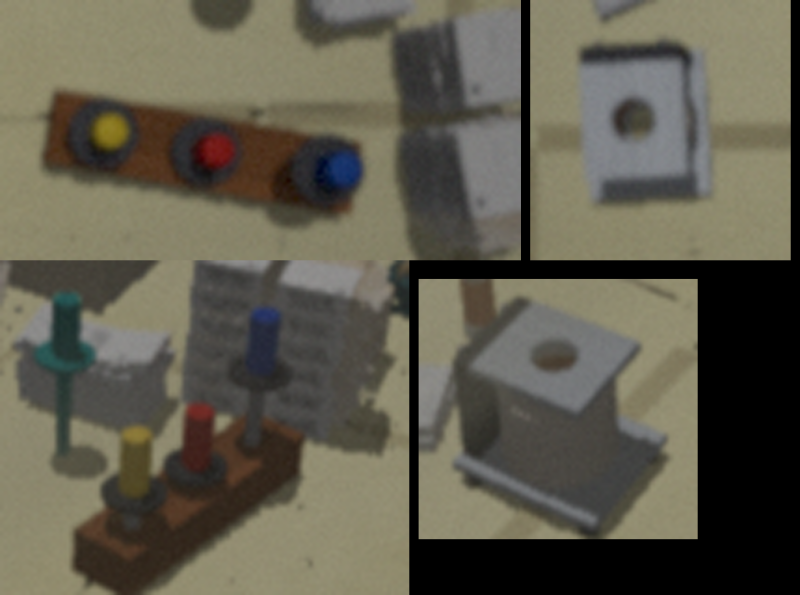

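The crop confirms the blue spindle: dark flange, shaft in the rack's end hole. The turquoise one stands outside the rack. The box stacks are to its right (−y), so I'll close along roughly x and go in high.

{"fn": "apply_moves", "kwargs": {"steps": [0, 0, 4, 7, 1, 1, 8, 14, 4, 3, 11, 21, 7, 5, 12, 28, 10, 7.5, 12, 35, 13.5, 10, 12, 42, 17, 12.5, 12, 49, 20, 15, 12, 56], "jaw": 0}}

```text
clock: 0.77
position: [0.381, -0.3951, 0.351]
ee_rot: [0.0, 0.796, 0.605, 0.0]
contact_force: [0.6, 0.5, 0.1]
width: 0.0853
gripper_force: 0.0
```

{"fn": "apply_moves", "kwargs": {"steps": [3, 2, 0, 2, 6, 4, 0, 4, 9, 6, 0, 4, 12, 8, 0, 4, 15, 9, 0, 4, 15.9, 9.5, 0, 4, 15.9, 9.5, 0, 4, 15.9, 9.5, 0, 4]}}

```text
clock: 1.43
position: [0.5382, -0.3013, 0.3506]
ee_rot: [-0.001, 0.776, 0.631, -0.001]
contact_force: [0.6, 0.2, 0.1]
width: 0.0853
gripper_force: 0.0
```

```bash
python3 - <<'E'
from h import *
s=get_state();c=calibration('wrist');im=get_image('wrist');print(s['clock'],s['position'],s['ee_rot'],s['qpos'])
cv2.imwrite('pics/w1.png',im[:,:,::-1])
print(proj(c,(.539,-.301,.176)),c)
E
```

```text
1.4333 [ 0.53816601 -0.30125369  0.35056045] [-0.00078118  0.77575551  0.63103263 -0.00077674] [-6.22436574e-01  3.04438658e-01  1.17677249e+00 -1.09372558e-03
  1.66229667e+00 -4.17507368e-01]
(np.float64(261.853334143676), np.float64(170.71846621825372)) {'fx': 326.30541525708486, 'fy': 326.30541525708486, 'cx': 261.8726181250306, 'cy': 191.72534798731405, 'xyz': array([ 0.55533801, -0.22801284,  0.49370954]), 'rotation': array([ 0.98393424, -0.14624623,  0.01678831, -0.10101293])}
```

View pics/w1.png

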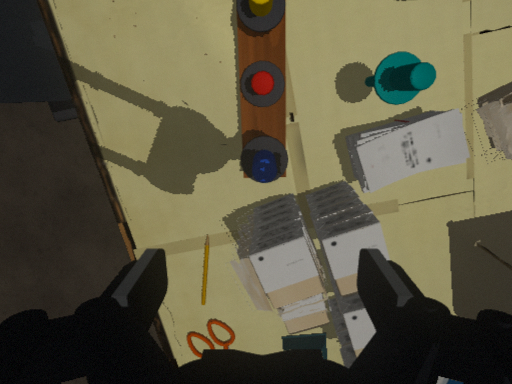

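Wrist view: the blue handle at about (264,165) sits in the last rack hole, with its flange around it. The stacks are below it in the image, clear of it, and the fingers straddle it sideways.

```bash
cat >> h.py <<'E'
def blue(n,im,win):
    x0,y0,x1,y1=win
    m=cv2.inRange(cv2.cvtColor(im,cv2.COLOR_RGB2HSV)[y0:y1,x0:x1],(108,120,30),(130,255,255))
    N,l,st,ce=cv2.connectedComponentsWithStats(m);i=1+np.argmax(st[1:,4]);return st[i][:4]+[x0,y0,0,0],ce[i]+[x0,y0]
E
python3 - <<'E'
from h import *
c=calibration('wrist');im=get_image('wrist')
b,ce=blue('wrist',im,(230,130,300,195));print(b,ce)
print(onz(c,*ce,.165),onz(c,*ce,.15),[proj(c,(x,y,.176)) for x,y in((.552,-.301),(.526,-.301),(.539,-.314),(.539,-.288))])
g=cv2.cvtColor(im,cv2.COLOR_RGB2HSV)
print(g[148:184:2,264,:].tolist());print([tuple(x) for x in g[160,246:284:2].tolist()])
E
```

```text
[253 150  24  32] [264.4754902  165.64705882]
[ 0.54161434 -0.29947288  0.165     ] [ 0.54101476 -0.3027095   0.15      ] [(np.float64(275.045652590527), np.float64(167.404400009682)), (np.float64(249.56287990720807), np.float64(172.59368888851145)), (np.float64(264.90551910601096), np.float64(182.30222761893017)), (np.float64(259.57892316480275), np.float64(157.42635341488727))]
[[10, 29, 52], [112, 130, 49], [114, 128, 50], [117, 135, 53], [117, 130, 53], [113, 175, 86], [111, 195, 124], [111, 193, 127], [114, 149, 60], [112, 156, 59], [112, 187, 117], [112, 194, 121], [114, 151, 59], [113, 148, 57], [114, 138, 59], [114, 141, 58], [113, 136, 60], [24, 65, 102]]
[(23, 70, 33), (17, 53, 34), (25, 48, 32), (21, 48, 37), (115, 125, 51), (113, 138, 50), (114, 138, 59), (113, 168, 73), (112, 191, 120), (111, 195, 124), (111, 192, 126), (112, 159, 77), (112, 194, 112), (113, 160, 78), (115, 113, 54), (126, 39, 33), (23, 60, 34), (20, 35, 44), (0, 15, 52)]
```

{"fn": "apply_moves", "kwargs": {"steps": [0.3, 0.1, -3, 0, 0.3, 0.1, -6.5, 0, 0.3, 0.1, -10, 0, 0.3, 0.1, -13.5, 0, 0.3, 0.1, -17, 0, 0.3, 0.1, -20, 0, 0.3, 0.1, -22, 0, 0.3, 0.1, -22, 0]}}

```text
clock: 2.2
position: [0.5372, -0.2994, 0.1268]
ee_rot: [-0.005, 0.777, 0.63, -0.002]
contact_force: [-0.1, 0.6, 0.4]
width: 0.0853
gripper_force: 0.0
```

{"fn": "apply_moves", "kwargs": {"steps": [0, 0, 0, 0, 0, 0, 0, 0, 0, 0, 0, 0, 0, 0, 0, 0, 0, 0, 0, 0, 0, 0, 0, 0, 0, 0, 0, 0, 0, 0, 0, 0], "jaw": 255, "newtons": 50}}

```text
clock: 2.87
position: [0.5416, -0.3006, 0.1331]
ee_rot: [0.001, 0.776, 0.631, -0.0]
contact_force: [-1.1, 0.0, 6.2]
width: 0.0249
gripper_force: 48.6
```

{"fn": "apply_moves", "kwargs": {"steps": [0, 0, 1, 0, 0, 0, 3, 0, 0, 0, 6, 0, 0, 0, 9, 0, 0, 0, 12, 0, 0, 0, 15, 0, 0, 0, 18, 0, 0, 0, 18, 0]}}

```text
clock: 3.53
position: [0.544, -0.3017, 0.3192]
ee_rot: [0.007, 0.776, 0.631, 0.002]
contact_force: [-0.1, 0.2, -0.2]
width: 0.0247
gripper_force: 49.5
```

```bash
python3 - <<'E'
from h import *
s=get_state();print(s['position'],s['width'],s['contact_force'])
c=calibration('top');t=get_image('top')
g=cv2.cvtColor(t,cv2.COLOR_RGB2GRAY)[188:214,194:222]
m=(g<115).astype(np.uint8);N,l,st,ce=cv2.connectedComponentsWithStats(m)
for i in range(1,N):
    if st[i,4]>40: print(st[i],ce[i]+[194,188],onz(c,*(ce[i]+[194,188]),.112))
cs=calibration('scene');S=get_image('scene');cv2.imwrite('pics/s2.png',S[:,:,::-1])
g=cv2.cvtColor(S,cv2.COLOR_RGB2GRAY);print(g[228:244:1,208:236])
E
```

```text
[ 0.54403309 -0.30167806  0.31921208] 0.02473694681973686 [-0.06278927  0.20252703 -0.21119726]
[  7   8  13  12 125] [207.08  201.488] [0.59761586 0.18492276 0.112     ]
[[106 121 125 127 127 124 124 126 125 122 127 125 125 125 124 125 126 123
  124 123 124 123 125 122 124 124 130 135]
 [120 120 126 123 127 128 124 122 123 126 123 126 127 125 124 124 126 123
  125 123 124 123 124 123 124 124 124 125]
 [121 125 124 124 122 127 126 126 125 124 121 119 119 119 118 119 120 124
  125 126 124 125 126 123 123 126 123 123]
 [124 123 123 123 124 124 123 126 120 120 111 107 106 103 104 105 109 113
  121 122 125 125 128 127 127 123 126 126]
 [124 123 125 124 123 124 121 118 112 102  97  90  89  86  87  88  91  99
  106 118 124 126 128 125 125 127 123 126]
 [124 125 124 125 124 125 118 110  96  90  85  85  83  84  81  81  80  82
   91 107 121 125 126 128 125 127 126 126]
 [121 122 125 126 127 123 119 102  87  84  86  86  84  80  83  82  81  79
   82  96 120 125 125 125 125 124 126 127]
 [123 125 123 124 124 124 115  99  89  84  83  79  79  76  77  76  77  76
   76  93 116 129 125 126 123 128 12
[... 243 characters left out ...]
127 126 126 125 124 125 124 116 101  82  72  72  67  68  67  69  74  81
  105 118 124 124 123 124 128 125 128 129]
 [125 125 124 125 122 127 125 126 117 106  93  84  86  84  84  92 101 107
  119 124 123 125 125 123 124 126 127 127]
 [126 126 126 125 125 125 129 127 124 125 118 114 112 112 112 119 121 123
  125 128 123 124 124 124 123 122 124 122]
 [124 123 125 126 127 127 126 126 126 127 127 122 124 126 125 127 123 122
  126 125 125 126 127 124 126 120 121 110]
 [112 122 124 123 121 127 125 125 127 127 127 125 128 125 129 128 125 127
  125 125 126 122 125 125 126 120 113  93]
 [ 96 104 110 117 119 123 125 126 127 126 126 126 127 125 126 124 127 128
  125 125 123 124 127 124 123 113  92  74]]
```

View pics/s2.png

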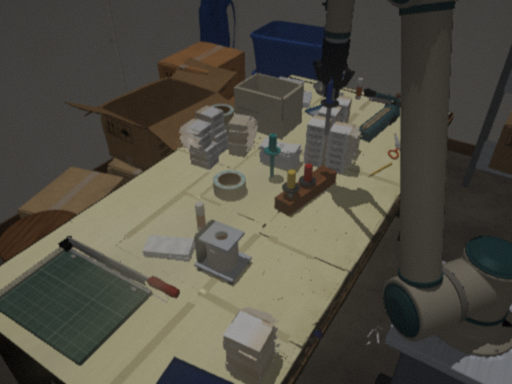

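The blue spindle hangs under the gripper at about (330,100), and yellow and red are still in the rack. The stand hole is at (221,235).

{"fn": "apply_moves", "kwargs": {"steps": [0, 2, 0, 0, 0, 5, 0, 0, 0, 8, 0, 0, 0.5, 11.5, 0, 0, 1, 15, 0, 0, 1.5, 18.5, 0, 0, 2, 22, 0, 0, 2.5, 25, 0, 0]}}

```text
clock: 4.3
position: [0.5654, -0.0476, 0.3094]
ee_rot: [-0.002, 0.776, 0.631, -0.001]
contact_force: [-0.3, 0.0, -1.5]
width: 0.0246
gripper_force: 49.5
```

{"fn": "apply_moves", "kwargs": {"steps": [0.5, 3.5, 0, 0, 1, 7, 0, 0, 1.5, 10.5, 0, 0, 2, 14, 0, 0, 2.5, 17.5, 0, 0, 3, 20.5, 0, 0, 3.1, 22.5, 0, 0, 3.1, 23.5, 0, 0]}}

```text
clock: 4.97
position: [0.5967, 0.1877, 0.3088]
ee_rot: [-0.002, 0.775, 0.632, -0.001]
contact_force: [-0.9, -0.4, -2.4]
width: 0.0248
gripper_force: 49.5
```

{"fn": "apply_moves", "kwargs": {"steps": [0, 0, 0, 0, 0, 0, 0, 0, 0, 0, 0, 0, 0, 0, 0, 0, 0, 0, 0, 0, 0, 0, 0, 0]}}

```text
clock: 5.47
position: [0.5977, 0.1836, 0.3116]
ee_rot: [0.0, 0.776, 0.63, 0.0]
contact_force: [0.4, 0.3, -2.0]
width: 0.025
gripper_force: 49.5
```

```bash
python3 - <<'E'
from h import *
print('scene hole',onz(calibration('scene'),221.2,235.4,.112))
s=get_state();print(s['clock'],s['position'],s['ee_rot'],s['width'],s['contact_force'])
W=np.zeros((384,1024,3),np.uint8)
ax=s['position'][:2]
for n in('scene','top','wrist'):
    c=calibration(n);im=get_image(n)[:,:,::-1].copy();cv2.imwrite(f'pics/r3{n}.png',im)
    z=s['position'][2]+.019
    print(n,'hole',proj(c,(.597,.185,.112)),'handle',proj(c,(*ax,z)),'tip',proj(c,(*ax,z-.142)))
    if n=='scene':a=cv2.resize(im[120:280,130:330],None,fx=2,fy=2)
    if n=='wrist':w=im[:,100:484]
W=np.zeros((384,800,3),np.uint8);W[:320,:400]=a;W[:,410:794]=w
cv2.imwrite('pics/v3.png',W)
E
```

```text
scene hole [0.59507015 0.18633565 0.112     ]
5.4667 [0.59769615 0.18361441 0.31157215] [1.94812839e-04 7.76478858e-01 6.30143264e-01 1.08037460e-04] 0.025033971945479 [ 0.40291858  0.28684926 -2.02998608]
scene hole (np.float64(220.9049247079085), np.float64(234.82343974380635)) handle (np.float64(216.22144738730583), np.float64(162.9161877414786)) tip (np.float64(219.46773471768847), np.float64(211.39481998469114))
top hole (np.float64(207.05367870967507), np.float64(201.70183607231087)) handle (np.float64(196.57588780915194), np.float64(197.50528557621917)) tip (np.float64(204.10353746242737), np.float64(200.2198017617435))
wrist hole (np.float64(259.92860373193656), np.float64(164.98718952082902)) handle (np.float64(258.8278985017491), np.float64(275.47502680025104)) tip (np.float64(260.4743841801917), np.float64(185.5947403995841))
```

View pics/v3.png

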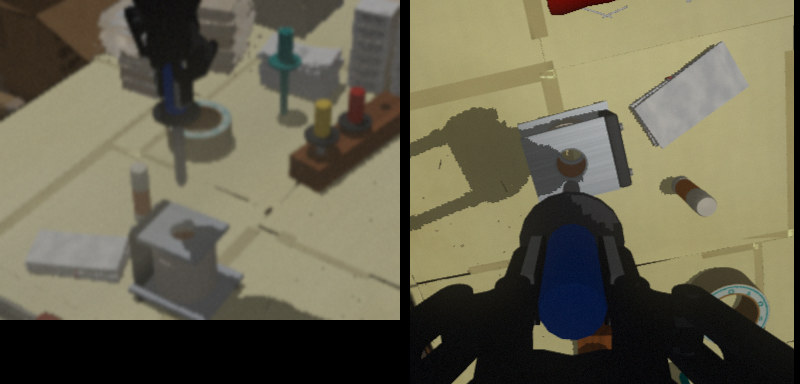

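In the wrist view the shaft tip (about (261,183)) lines up with the hole (about (261,163)), and the scene view shows the spindle upright above the hole. I'll lower in stages and watch the force.

{"fn": "apply_moves", "kwargs": {"steps": [0, 0.1, -1, 0, 0, 0.1, -2.5, 0, 0, 0.1, -4, 0, 0, 0.1, -5.5, 0, 0, 0.1, -7, 0, 0, 0.1, -8.5, 0, 0, 0.1, -10, 0, 0, 0.1, -10, 0]}}

```text
clock: 6.28
position: [0.5952, 0.1853, 0.2072]
ee_rot: [-0.002, 0.776, 0.631, -0.003]
contact_force: [-1.2, -0.1, -2.9]
width: 0.0249
gripper_force: 49.5
```

```bash
python3 - <<'E'
from h import *
s=get_state();print(s['clock'],s['position'],s['contact_force'])
a=get_image('scene')[130:290,140:300,::-1];b=get_image('wrist')[60:310,140:390,::-1]
W=np.zeros((400,800,3),np.uint8);W[:,:400]=cv2.resize(a,(400,400));W[:,400:]=cv2.resize(b,(400,400));cv2.imwrite('pics/v4.png',W)
E
```

```text
6.2833 [0.5952077  0.18531451 0.20715079] [-1.17825764 -0.08233437 -2.85237544]
```

View pics/v4.png

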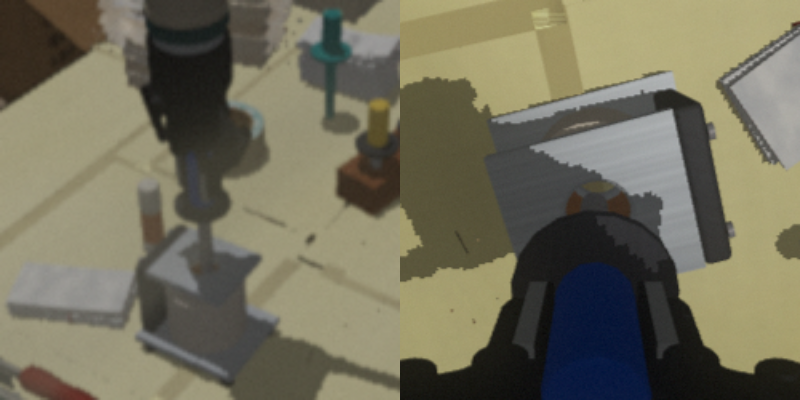

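The shaft is inside the arm's hole and centred in the wrist view. I'll keep lowering.

{"fn": "apply_moves", "kwargs": {"steps": [0, 0, -1, 0, 0, 0, -2, 0, 0, 0, -3, 0, 0, 0, -4, 0, 0, 0, -5, 0, 0, 0, -6, 0, 0, 0, -6.7, 0, 0, 0, -7, 0]}}

```text
clock: 7.05
position: [0.5968, 0.1856, 0.1396]
ee_rot: [-0.001, 0.776, 0.631, -0.001]
contact_force: [0.2, -0.3, -1.9]
width: 0.0248
gripper_force: 49.5
```

{"fn": "apply_moves", "kwargs": {"steps": [0, 0, 0, 0, 0, 0, -0.2, 0, 0, 0, -0.3, 0, 0, 0, -0.4, 0, 0, 0, -0.5, 0, 0, 0, -0.6, 0, 0, 0, -0.6, 0, 0, 0, -0.6, 0]}}

```text
clock: 7.72
position: [0.5976, 0.1857, 0.1354]
ee_rot: [0.0, 0.776, 0.631, 0.0]
contact_force: [-0.0, -0.6, -1.8]
width: 0.0252
gripper_force: 49.5
```

{"fn": "apply_moves", "kwargs": {"steps": [0, 0, 0, 0, 0, 0, 0, 0, 0, 0, 0, 0, 0, 0, 0, 0, 0, 0, 0, 0]}}

```text
clock: 8.13
position: [0.5977, 0.1857, 0.1354]
ee_rot: [0.0, 0.776, 0.631, 0.0]
contact_force: [0.0, 0.6, -2.1]
width: 0.0252
gripper_force: 49.5
```

{"fn": "apply_moves", "kwargs": {"steps": [0, 0, -0.1, 0, 0, 0, -0.2, 0, 0, 0, -0.3, 0, 0, 0, -0.3, 0, 0, 0, -0.3, 0, 0, 0, -0.3, 0]}}

```text
clock: 8.63
position: [0.5976, 0.1857, 0.1323]
ee_rot: [0.0, 0.776, 0.631, 0.0]
contact_force: [0.8, 0.1, -1.8]
width: 0.0249
gripper_force: 49.5
```

{"fn": "apply_moves", "kwargs": {"steps": [0, 0, -0.1, 0, 0, 0, -0.2, 0, 0, 0, -0.2, 0, 0, 0, -0.2, 0, 0, 0, -0.2, 0]}}

```text
clock: 9.05
position: [0.5978, 0.1858, 0.1312]
ee_rot: [0.0, 0.776, 0.631, 0.0]
contact_force: [-1.7, -0.2, 5.2]
width: 0.0248
gripper_force: 49.8
```

The force rose to +5 N at the expected height, so the flange is resting on the arm. Releasing.

{"fn": "apply_moves", "kwargs": {"steps": [0, 0, 0, 0, 0, 0, 0, 0, 0, 0, 0, 0, 0, 0, 0, 0, 0, 0, 0, 0, 0, 0, 0, 0, 0, 0, 0, 0, 0, 0, 0, 0], "jaw": 0}}

```text
clock: 9.72
position: [0.5976, 0.1857, 0.1303]
ee_rot: [0.0, 0.776, 0.631, 0.0]
contact_force: [0.9, -0.3, 0.3]
width: 0.0855
gripper_force: 0.0
```

{"fn": "apply_moves", "kwargs": {"steps": [0, 0, 1, 0, 0, 0, 3, 0, 0, 0, 6, 0, 0, 0, 9, 0, 0, 0, 12, 0, 0, 0, 15, 0, 0, 0, 18, 0, 0, 0, 18, 0]}}

```text
clock: 10.38
position: [0.6003, 0.1863, 0.3186]
ee_rot: [0.003, 0.776, 0.631, 0.006]
contact_force: [-0.1, 0.1, 0.7]
width: 0.0854
gripper_force: 0.0
```

{"fn": "apply_moves", "kwargs": {"steps": [-1, -3, 0, 0, -2, -6, 0, 0, -3, -9, 0, 0, -4, -12, 0, 0, -5, -15, 0, 0, -5, -18, 0, 0, -5, -18, 0, 0, -5, -18, 0, 0]}}

```text
clock: 11.05
position: [0.5475, 0.0045, 0.3108]
ee_rot: [0.0, 0.777, 0.63, 0.0]
contact_force: [0.4, 0.0, 0.3]
width: 0.0855
gripper_force: 0.0
```

```bash
python3 - <<'E'
from h import *
s=get_state();print(s['clock'],s['position'],s['contact_force'])
a=get_image('scene')[130:290,170:350,::-1];b=get_image('top')[160:250,180:400,::-1]
W=np.zeros((600,800,3),np.uint8);W[:320,:360]=cv2.resize(a,(360,320));W[330:592,:640]=cv2.resize(b,(640,262))
cv2.imwrite('pics/v5.png',W)
E
```

```text
11.05 [0.54745064 0.00448241 0.31082691] [0.37862333 0.04495093 0.2695423 ]
```

View pics/v5.png

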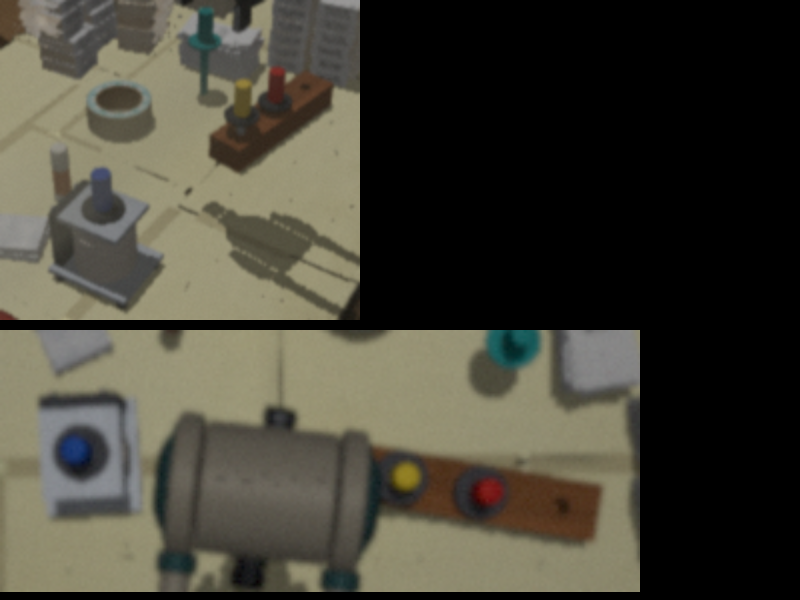

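The spindle stands upright with its flange flat on the arm. Yellow and red are still in the rack, and the gripper is clear of everything.

```bash
python3 -c "
from rig import *
print(sign_off())"
```

```text
the job is handed in; nothing more can be done
None
```

The blue long spindle is threaded through the stand with its flange resting on the arm and released, yellow and red are still in the rack, and I handed the job in at about 11 s.

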